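Clip a module onto the mounting rail

ROBOT

A 7-joint arm with a two-finger parallel gripper is mounted at the origin on a cart in front of the work surface, level with it; the furniture and walls round the work are solid. World frame = base frame: x ahead of the robot, y to its left, z up, the work surface at z = 0. Lengths are in m, angles in rad, forces in N, time in s.
With the tool pointing down it reaches from about 0.425 to 0.875 m from the base axis. Payload 4.7 kg.
Tool frame: the origin (TCP) lies midway between the tips of the shut fingers; the grasp point (between the pads) lies 19 mm behind it; z points along the fingers, y is the line along which they close (so a half turn about z gives the same grasp; the last joint's range is limited). The gripper opens to 87 mm and grips with 3 to 60 N. Pads are 19 mm wide; open, the fingers measure 117 mm over their backs; the gripper's body (75 mm by 190 mm) begins 51 mm behind the grasp point.
Start: joints at [-1.263, 0.321, -0.07, 1.45, 0.023, 1.371, -0.057], TCP at [0.188, 0.622, 0.202] pointing down, gripper open.
Joint ranges: [-2.86, 2.86], [-0.3, 2.09], [-1.38, 1.24], [0.06, 2.45], [-1.56, 4.7], [0.09, 2.05], [-2.69, 2.69]. Speed limits (rad/s): [2.57, 2.57, 3.14, 3.14, 3.14, 3.14, 3.14].

INTERFACE

Orientations are given as a unit quaternion [w, x, y, z].
In Python, from station import robot, viewer gives the robot as it stands.
- The arm moves only by the tool arm_command, never from a script. Its argument "motion" is a list that holds one entry, the list of rows, each a list of 7 numbers: the shift along the world's x, y, z as a fraction of full scale, then the turn, a rotation vector about the world's x, y, z as a fraction of full scale, then the opening, from -1 (shut) to 1 (fully open), so that 0 is half open. In form: [[[dx, dy, dz, ax, ay, az, hand], ...]]. A call has 1 to 12 rows; each row shifts and turns the commanded pose from where the row before left it; what a row does not reach is not made up. Full scale, the value 1, is 0.25 m for a shift and 180 degrees for a turn. A row lasts 1/10 s, in which the tool goes at most 50 mm and 8.59 degrees, less where a joint would pass 70% of its speed; a pose out of reach is approached as far as the arm can. A call with a number of a shift or a turn outside -1 to 1 is refused whole. A call with a gripper value outside its range is refused whole. The fingers move at their own pace and stop on an object; "grip_force" is the grip in N (left out, the last holds). Time passes only in rows, so rows that do not move let the fingers close. It gives the time, the measured TCP pose, the force, the opening and the grip force at its end, in the units of the state.
- robot.observe(): the state, without advancing time (a new reading comes with each control period).
- viewer.read_camera(name): name is "scene" or "top" or "wrist"; returns the picture (400x640x3 uint8, blue, green, red); there is no depth.
- viewer.camera_params(name): a dict with "vfov" (degrees; the focal length in pixels is half the picture's height over the tangent of half this angle, whatever the lens; pixels are square), "cx", "cy" (the principal point, pixels), "rvec" (rotation vector, rad) and "tvec" (3), from world to camera coordinates, as OpenCV has them. Camera axes: x right, y down, z forward; pixel columns grow to the right and rows downward; lengths in m; the calibration is good to about 2 mm. A picture is of the moment at which its call begins: read the wrist's pose just before it. camera_params takes no time and is no camera call; for the wrist camera it gives the pose at the moment of the call.
- robot.close_job(): hands the job in; it is judged then, once.
The state is a dict: "time_s": time; "joint_positions": joint angles; "joint_vel": joint speeds; "joint_torque": joint torques, N m; "eef_pos": TCP position; "eef_rot": TCP orientation; "ft_force": force on the tool from outside, world axes, zero at the start; "torque": the same for the moment, N m; "width": finger opening in m; "gripper_force": force on a finger pad.
Only numpy, scipy, OpenCV 4.12 (cv2) and the standard library are available. Lean on these libraries where they do the work, as an engineer would, in place of code of your own. Each camera call takes 0.05 s, during which the arm holds its last target. There are 200 camera calls.

TASK

Mount the white module that stands on the bench on the middle of the rail of the sloping stand: hook its fixed lip under the rail's upper edge first, with its foot end still raised, then tilt the foot end down until the sprung clip snaps under the lower edge, and let go. Be gentle: feel for contact and never press on the stand with more than about 15 N; and leave the multimeter, screwdriver, solder spool and flux bottle where they are.

Things in the scene. Friction and masses are not known exactly. Their poses are not given: they have to be found in the camera images.
- rail: aluminium rail, 170 mm long (y), 35 wide (x), z out of the plate; origin: its middle, level with its top faces, 60 mm over the bench. x points up the 15 degree slope (far end is the upper). Along both sides run flanges 2.5 mm thick (z -2.5 to 0), outer edges at x = +17.5 (upper) and -17.5 (lower), overhanging 7 mm. Plate face at z = -25. End pieces up to z = 20 beyond y = +74 and -71. Rigid.
- upper_edge (a point): middle of the outer edge of the rail's upper flange, on its top face (17.5 mm up the slope from the rail's origin); axes as the rail's. Here the module's lip hooks on
- module_grip (a point): grasp point of the white module: centre in x and y, 45 mm above its feet. Stands upright on the bench, 80 mm long (x) x 34 wide (y, flat sides to grasp) x 70 high, upper part (above 42 mm) 52 long; about 0.2 kg. x points to the end with the fixed lip, y across, z up. On the rail its x, y, z lie along the rail's x, y, z
- module_lip (a point): tip of the lip's tongue, on its top face; axes as the module's. From the module's middle at feet level (mm): tongue x 13 to 20, z 1 to 6; above it a slot 5 high, open to -x, up to the underside at z = 11, closed by a wall at x = 18; outside of the lip x = 24, z = 0. The slot takes the rail's upper edge, with the module tilted about 20 to 24 degrees, +x end low
- module_seat (a point): middle of the module's flat underside (11 mm above the feet, 34 mm below module_grip); axes as the module's. Seated, the underside lies on the rail's top faces and this point is at the rail's middle line
- clip (a joint): travel of the black clip at the module's -x end, m: 0 = nose out, 0.006 = pushed back to -x. Spring 1 N plus 0.5 N per mm. From the module's middle at feet level (mm): nose x = -14, z 5.5 to 7.5, 45 degree ramp down to x = -19, z = 0.5, tab to x = -48. Hooked, it meets the lower edge at about 14 degrees of tilt, yields 3 to 4 mm under some 4 N down at the clip, then snaps out
- module: the whole module (with its clip); origin at the middle of its length and width, at the level of its feet
- stand: the sloping stand with plate, rail and end pieces; fixed to the bench; origin under the rail's middle at bench level
- multimeter: yellow and black multimeter, 142 x 72 x 43 mm, lying on the bench, to be left alone; origin at the centre of its underside
- screwdriver_yellow: yellow screwdriver, 141 mm long, to be left alone; origin at the centre of its underside
- solder_spool: solder spool, 60 x 65 x 40 mm, to be left alone; origin at the centre of its underside
- flux_bottle: small flux bottle with dark tip, 34 mm wide, 79 mm high, to be left alone; origin at the centre of its underside
There are look-alikes about, which are no part of the job. What is shaped like the module but blue or pink is not meant.

How it is judged:
On the way:
1. the lip's tongue is at least 2 mm under the rail's upper edge while the module is still tilted by more than 0.2 rad to the rail (x of module_lip in the frame of upper_edge between -0.01 and -0.002 m and z of module_lip in the frame of upper_edge between -0.012 and -0.0015 m and angle between the z axis of module and the z axis of rail, either way round above 0.2 rad), for 0.1 s.
At the end, for the whole second after the job is handed in: The module rests released on the rail: lip 2 mm or more under the upper edge, underside within 3 mm of the rail's top plane and centre line, within 25 mm of the rail's middle along it, parallel within 0.06 rad, clip sprung back out (under 1.5 mm of travel) (x of module_lip in the frame of upper_edge below -0.002 m and z of module_lip in the frame of upper_edge below -0.002 m and x of module_seat in the frame of rail between -0.003 and 0.003 m and z of module_seat in the frame of rail between -0.003 and 0.003 m and y of module_seat in the frame of rail between -0.025 and 0.025 m and angle between the z axis of module and the z axis of rail, either way round below 0.06 rad and angle between the x axis of module and the x axis of rail, either way round below 0.08 rad and value of joint clip below 0.0015 m and linear speed of module below 0.02 m/s); the robot touches nothing.
It fails at once if the module presses on the stand or rail with more than 18 N (contact force between module and stand above 18 N).
It fails at once if the robot itself pushes on the stand with more than 18 N (contact force between any of the fingers, the arm and stand above 18 N).
It fails at once if a bystander is moved by more than 20 mm (distance of any of multimeter, screwdriver_yellow, solder_spool, flux_bottle from where it was at the start of the episode above 0.02 m).
It also fails if it takes over 64 s, if anything falls off the work surface, if the arm or the gripper's body presses on something with over 40 N, if the wrist force passes 120 N, or if a joint passes its speed limit or range.

## Working session

There is one attempt and no reset: what is moved stays moved. The work goes in short steps, Python scripts to look and compute and a tool call to move; the robot and the scene stay as the last step left them, time stands still between calls to the robot, and variables do not carry over. Pictures are saved under pics/ and viewed, at most 10 in all, crops included, and the job is handed in when it is done.

Besides the shell and the picture viewer there is one more tool, called after "Request:" in YAML: its name, and indented under it one key for each argument. arm_command: Moves the arm, as the interface text tells. Its arguments: {"type":"object","properties":{"motion":{"type":"array"},"grip_force":{"type":"number"}},"required":["motion"]}

```bash
mkdir -p pics; ls; python3 - <<'E'
from station import robot, viewer
import cv2, numpy as np
s=robot.observe(); print({k:np.round(v,3).tolist() for k,v in s.items()})
for n in("scene","top"):
    im=viewer.read_camera(n); cv2.imwrite(f"pics/{n}0.png",im)
    p=viewer.camera_params(n); print(n,p)
print(viewer.camera_params("wrist"))
E
```

```text
pics
{'time_s': 0.0, 'joint_positions': [-1.263, 0.322, -0.07, 1.452, 0.023, 1.371, -0.057], 'joint_vel': [0.002, -0.0, -0.0, -0.0, 0.002, -0.001, -0.001], 'joint_torque': [0.0, -49.127, -0.404, -31.254, -0.064, 0.044, 0.0], 'eef_pos': [0.188, 0.622, 0.201], 'eef_rot': [-0.0, 0.146, 0.989, -0.001], 'ft_force': [0.173, -0.106, -0.221], 'torque': [-0.026, -0.018, 0.005], 'gripper_force': 0.0, 'width': 0.087}
scene {'vfov': 57.97533507980474, 'cx': 318.5110669466961, 'cy': 199.7373839734211, 'rvec': array([ 2.05407336, -0.76574564,  0.39592192]), 'tvec': array([-0.36935213,  0.30760496,  0.89850466])}
top {'vfov': 52.793432351577714, 'cx': 315.03192141610185, 'cy': 200.29768200638122, 'rvec': array([ 2.19367715, -2.1693027 ,  0.13452139]), 'tvec': array([0.06811737, 0.59167348, 1.31732663])}
{'vfov': 62.12795478731866, 'cx': 317.9203722533437, 'cy': 199.76468989634313, 'rvec': array([-2.35234111, -1.74431958, -0.22095709]), 'tvec': array([-0.6496357 , -0.02842714,  0.3888436 ])}
```

View pics/scene0.png

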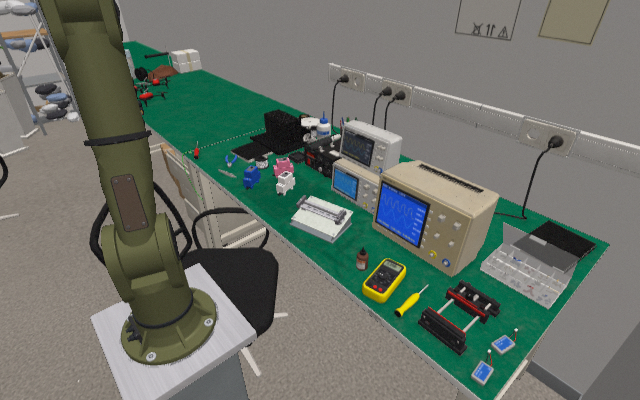

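View pics/top0.png

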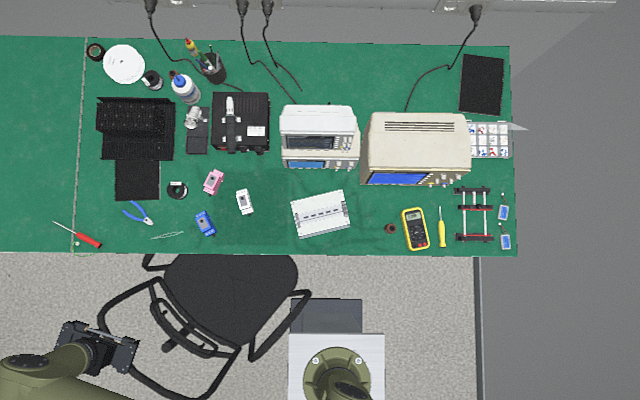

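The scene view shows the white module at about (286,182) and the stand at (322,217). In the top view they are at (244,201) and (321,214). I'll zoom in and cast rays.

```bash
cat > h.py <<'E'
from station import robot, viewer
import cv2, numpy as np
from scipy.spatial.transform import Rotation as R
def cam(n):
    p=viewer.camera_params(n); f=200/np.tan(np.radians(p['vfov']/2))
    K=np.array([[f,0,p['cx']],[0,f,p['cy']],[0,0,1]]); return K,np.array(p['rvec']),np.array(p['tvec'])
def ray(c,uv):
    K,r,t=c; M=cv2.Rodrigues(r)[0]; d=M.T@np.linalg.inv(K)@np.array([*uv,1.]); return -M.T@t,d
def plane(c,uv,z):
    o,d=ray(c,uv); return o+d*(z-o[2])/d[2]
def proj(c,P):
    return cv2.projectPoints(np.atleast_2d(np.array(P,float)),c[1],c[2],c[0],None)[0][:,0]
def tri(c1,a,c2,b):
    o1,d1=ray(c1,a);o2,d2=ray(c2,b)
    s=np.linalg.lstsq(np.c_[d1,-d2],o2-o1,rcond=None)[0]
    p,q=o1+s[0]*d1,o2+s[1]*d2; return (p+q)/2,np.linalg.norm(p-q)
def quat_obs():
    s=robot.observe(); q=s['eef_rot']; return s,R.from_quat([q[1],q[2],q[3],q[0]])
E
python3 - <<'E'
from h import *
t=cv2.imread("pics/top0.png"); s=cv2.imread("pics/scene0.png")
def crop(im,u,v,w,h): return cv2.resize(im[v:v+h,u:u+w],(400,300),interpolation=cv2.INTER_CUBIC)
m=np.vstack([np.hstack([crop(t,224,183,40,30),crop(t,280,180,80,60)]),np.hstack([crop(s,262,162,48,36),crop(s,282,186,80,60)])])
cv2.imwrite("pics/mos.png",m)
ct=cam("top")
print(plane(ct,(244,201),.05),plane(ct,(321,214),.06))
E
```

```text
[0.58354628 0.30766927 0.05      ] [0.54319911 0.0555972  0.06      ]
```

View pics/mos.png

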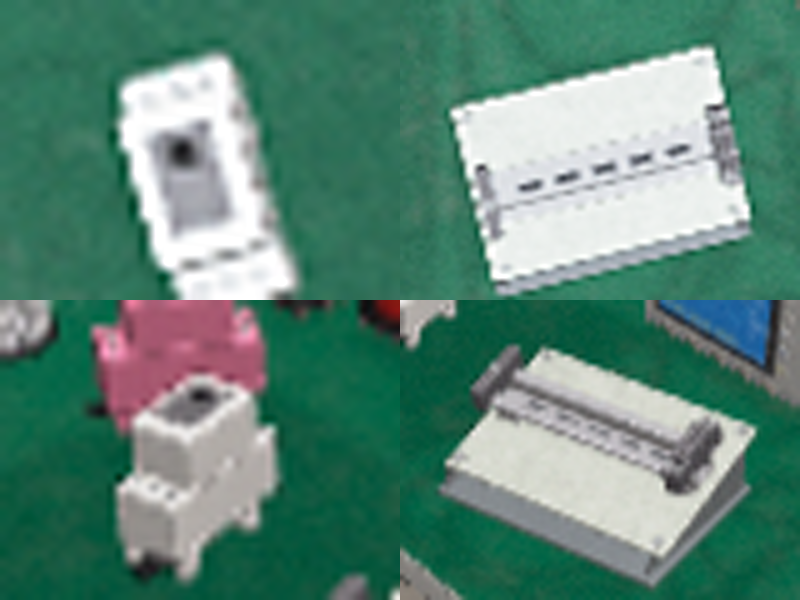

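The zoom shows the module's black clip end facing the robot. Its long axis is nearly parallel to the rail's up-slope direction, and the stand is yawed slightly. I'll work out where the wrist camera sits, so I can place it over both.

```bash
python3 - <<'E'
from h import *
s,Q=quat_obs(); K,r,t=cam("wrist"); M=cv2.Rodrigues(r)[0]
print("cam in tool",Q.inv().apply(-M.T@t-s['eef_pos'])); print("axes in tool (cols x,y,z)\n",(Q.inv().as_matrix()@M.T).round(3))
ct=cam("top")
print("tool axes",Q.as_matrix().round(3))
f=lambda u,v,z:plane(ct,(224+u/10,183+v/10),z)[:2].round(3)
print("mod", f(175,60,.042),f(270,300,.042), f(130,105,.07),f(155,240,.07))
g=lambda u,v,z:plane(ct,(280+(u-400)/5,180+v/5),z)[:2].round(3)
print("rail",g(495,200,.06),g(710,150,.06),"yaw"); 
print("plate corners",g(455,108,.08),g(712,48,.08),g(498,285,.02),g(748,230,.02))
E
```

```text
cam in tool [ 0.06956185  0.00051858 -0.18108863]
axes in tool (cols x,y,z)
 [[-0.001 -0.968 -0.251]
 [ 1.    -0.001 -0.   ]
 [-0.    -0.251  0.968]]
tool axes [[-0.957  0.29  -0.   ]
 [ 0.29   0.957 -0.002]
 [-0.    -0.002 -1.   ]]
mod [0.624 0.318] [0.545 0.285] [0.606 0.328] [0.562 0.318]
rail [0.523 0.127] [ 0.557 -0.013] yaw
plate corners [0.581 0.153] [ 0.622 -0.012] [0.468 0.125] [ 0.507 -0.042]
```

Request:
arm_command:
  motion:
    - [[0.111, -0.144, 0.016, 0, 0, 0.015, 1], [0.111, -0.144, 0.016, 0, 0, 0.015, 1], [0.111, -0.144, 0.016, 0, 0, 0.015, 1], [0.111, -0.144, 0.016, 0, 0, 0.015, 1], [0.111, -0.144, 0.016, 0, 0, 0.015, 1], [0.111, -0.144, 0.016, 0, 0, 0.015, 1], [0.111, -0.144, 0.016, 0, 0, 0.015, 1], [0.111, -0.144, 0.016, 0, 0, 0.015, 1], [0.111, -0.144, 0.016, 0, 0, 0.015, 1], [0.111, -0.144, 0.016, 0, 0, 0.015, 1], [0.111, -0.144, 0.016, 0, 0, 0.015, 1], [0.111, -0.144, 0.016, 0, 0, 0.015, 1]]

```text
time_s: 1.3
eef_pos: [0.5219, 0.1885, 0.2504]
eef_rot: [-0.0, -0.136, 0.991, 0.0]
ft_force: [1.2, 0.1, -1.1]
width: 0.0871
gripper_force: 0.0
```

Request:
arm_command:
  motion:
    - [[0, 0, 0, 0, 0, 0, 1], [0, 0, 0, 0, 0, 0, 1], [0, 0, 0, 0, 0, 0, 1]]

```text
time_s: 1.6
eef_pos: [0.5203, 0.1915, 0.25]
eef_rot: [-0.001, -0.136, 0.991, 0.0]
ft_force: [-0.6, 1.1, -0.7]
width: 0.087
gripper_force: 0.0
```

```bash
python3 - <<'E'
from h import *
s,Q=quat_obs(); im=viewer.read_camera("wrist"); c=cam("wrist"); import pickle; pickle.dump(c,open("c1.pkl","wb"))
cv2.imwrite("pics/w1.png",im); print(s['time_s'],s['eef_pos'],Q.as_matrix().round(3),np.abs(s['joint_vel']).max())
E
```

```text
1.6 [0.52030885 0.19152436 0.24995854] [[-0.963 -0.27  -0.001]
 [-0.27   0.963  0.   ]
 [ 0.001  0.001 -1.   ]] 0.013385264618155165
```

View pics/w1.png

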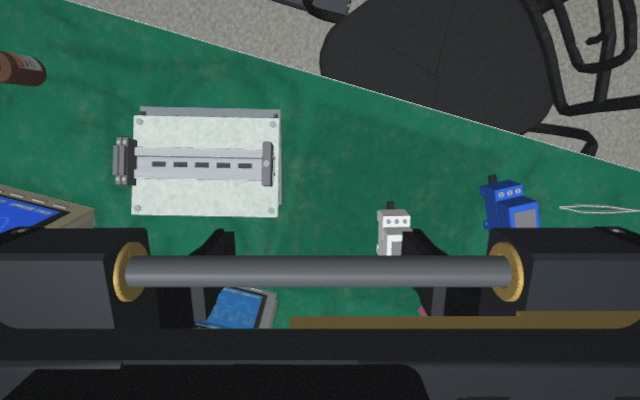

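In the wrist view the image's up direction points towards the robot. The stand is at (205,165) and the module at (394,230), partly hidden by the gripper. I'll shift away from the robot so both are visible.

Request:
arm_command:
  motion:
    - [[0.16, 0, 0, 0, 0, 0, 1], [0.16, 0, 0, 0, 0, 0, 1], [0, 0, 0, 0, 0, 0, 1], [0, 0, 0, 0, 0, 0, 1], [0, 0, 0, 0, 0, 0, 1]]

```text
time_s: 2.15
eef_pos: [0.6, 0.1915, 0.2505]
eef_rot: [-0.0, -0.136, 0.991, 0.0]
ft_force: [0.8, -0.5, 0.3]
width: 0.0869
gripper_force: 0.0
```

```bash
python3 - <<'E'
from h import *
s,Q=quat_obs(); im=viewer.read_camera("wrist"); c=cam("wrist"); import pickle; pickle.dump(c,open("c2.pkl","wb"))
cv2.imwrite("pics/w2.png",im); print(s['time_s'],s['eef_pos'],Q.as_matrix().round(3),np.abs(s['joint_vel']).max())
p=proj(c,[[.54,.056,.06],[.584,.308,.05]]).astype(int); print(p)
a=[im[max(v-h//2,0):max(v-h//2,0)+h,max(u-w//2,0):max(u-w//2,0)+w] for (u,v),w,h in zip(p,(200,100),(150,150))]
print([(max(v-75,0),max(u-w//2,0)) for (u,v),w in zip(p,(200,100))])
m=np.hstack([cv2.resize(a[0],(533,400),interpolation=cv2.INTER_CUBIC),cv2.resize(a[1],(267,400),interpolation=cv2.INTER_CUBIC)])
cv2.imwrite("pics/w2m.png",m)
E
```

```text
2.15 [0.60004901 0.19145121 0.2504631 ] [[-0.963 -0.27  -0.001]
 [-0.27   0.963  0.001]
 [ 0.001  0.001 -1.   ]] 0.019659276368854728
[[209  89]
 [415 188]]
[(np.int64(14), np.int64(109)), (np.int64(113), np.int64(365))]
```

View pics/w2m.png

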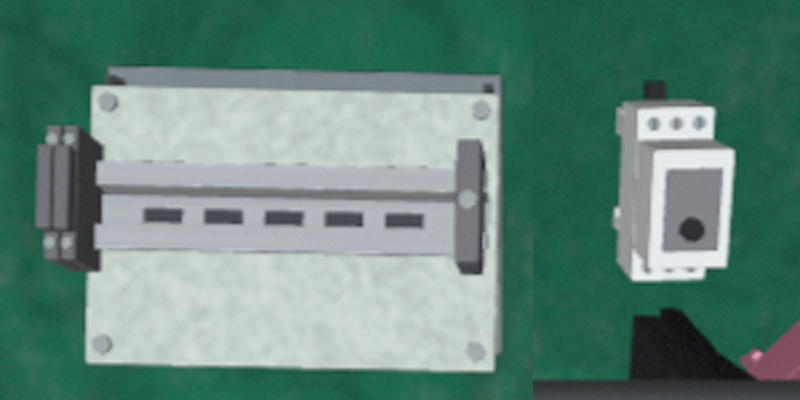

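The crop shows the rail's lower edge running from (97,161) to (455,171) and its upper edge from (97,247) to (455,255). The module's top face has corners near (660,147), (734,150), (728,267) and (650,267), and its black clip is at (654,90). Next I'll measure these with subpixel edges.

```bash
cat > meas.py <<'E'
from h import *
import pickle
c=pickle.load(open("c2.pkl","rb")); im=cv2.imread("pics/w2.png"); g=cv2.GaussianBlur(im,(3,3),0).astype(float)
def edge(a,b,w=3,n=60,lo=.08,hi=.92):
    "subpixel edge points near segment a-b, fitted as a line; end points returned"
    a,b=np.array(a,float),np.array(b,float); d=(b-a)/np.linalg.norm(b-a); nn=np.array([-d[1],d[0]]); pts=[]
    ks=np.arange(-w,w+.01,.25)
    for s in np.linspace(lo,hi,n):
        P=(a+s*(b-a)+ks[:,None]*nn).astype(np.float32)
        pr=cv2.remap(g.astype(np.float32),P[:,0][None],P[:,1][None],cv2.INTER_LINEAR)[0]
        gr=np.abs(np.gradient(pr,axis=0)).sum(1); i=gr.argmax(); pts.append(P[i])
    vx,vy,x0,y0=cv2.fitLine(np.array(pts),cv2.DIST_HUBER,0,.01,.01).ravel(); v=np.array([vx,vy]);o=np.array([x0,y0])
    r=np.abs((np.array(pts)-o)@[-vy,vx]); 
    return [o+v*((q-o)@v) for q in (a,b)],np.median(r)
S=lambda x,y:(109+x/2.665,14+y/2.6667)
Mo=lambda x,y:(365+(x-533)/2.67,113+y/2.6667)
def yaw(p,q): return np.arctan2(*(q-p)[[1,0]])
h=.0175*np.sin(np.radians(15))
L,r1=edge(S(97,161),S(455,171)); U,r2=edge(S(97,247),S(455,255))
l=[plane(c,p,.06-h) for p in L]; u=[plane(c,p,.06+h) for p in U]
print("res",r1,r2); print("yaw lower/upper (y axis)",yaw(*l)-np.pi/2,yaw(*u)-np.pi/2)
yr=((yaw(*l)+yaw(*u))/2-np.pi/2); ex=np.array([np.cos(yr),np.sin(yr),0])
ey=np.array([-np.sin(yr),np.cos(yr),0])
pl,pu=np.mean(l,0),np.mean(u,0); print("width (exp 33.8mm)",(pu-pl)@ex*1e3,"centre along ex",((pu+pl)/2)@ex)
# ends: left at rail top z=0 (y=-71)
print("left end ey, via lower/upper:",l[0]@ey,u[0]@ey,"right hidden-edge at z20:",plane(c,S(457,141),.075)@ey, plane(c,S(457,272),.085)@ey)
for nm,a,b,z in (("right",(734,150),(728,267),.07),("left",(662,150),(651,265),.07),("near",(655,147),(734,150),.07),("far",(650,265),(728,267),.07),("farlow",(630,278),(705,276),.042),("nearlow",(622,104),(713,105),.042)):
    e,r=edge(Mo(*a),Mo(*b),2.5); p=[plane(c,q,z) for q in e]; print(nm,r.round(2),np.round(p,4)[:,:2].tolist(),"yaw",round(float(yaw(*p)),3))
E
python3 meas.py
```

```text
res 0.34019893 0.3007558
yaw lower/upper (y axis) 0.2537885249591618 0.24996308218534224
width (exp 33.8mm) 35.7947050495561 centre along ex 0.5398091520523115
left end ey, via lower/upper: -0.14914630360940317 -0.14855706261923274 right hidden-edge at z20: -0.0031283106023226037 -0.0024160472428921553
right 0.21 [[0.5541, 0.3195], [0.6023, 0.3342]] yaw 0.296
left 0.81 [[0.5617, 0.2934], [0.6099, 0.3046]] yaw 0.227
near 0.09 [[0.5621, 0.2878], [0.5533, 0.3192]] yaw 1.844
far 0.16 [[0.6103, 0.3028], [0.6015, 0.3349]] yaw 1.838
farlow 0.08 [[0.6247, 0.306], [0.6154, 0.3393]] yaw 1.843
nearlow 0.12 [[0.5506, 0.2765], [0.5394, 0.3147]] yaw 1.856
```

Module centre is about (0.5825, 0.310) with yaw 0.275. Rail origin is about (0.542, 0.0595) with yaw 0.252. The tool yaw is already 0.274, so I'll go and grasp.

Request:
arm_command:
  motion:
    - [[-0.0175, 0.1185, -0.13, 0, 0, 0, 0.6], [-0.0175, 0.1185, -0.13, 0, 0, 0, 0.6], [-0.0175, 0.1185, -0.13, 0, 0, 0, 0.6], [-0.0175, 0.1185, -0.13, 0, 0, 0, 0.6], [0, 0, 0, 0, 0, 0, 0.6], [0, 0, 0, 0, 0, 0, 0.6], [0, 0, 0, 0, 0, 0, 0.6], [0, 0, 0, 0, 0, 0, 0.6]]

```text
time_s: 3.0
eef_pos: [0.5853, 0.3075, 0.1227]
eef_rot: [0.002, -0.134, 0.991, 0.0]
ft_force: [-0.0, -0.4, 0.4]
width: 0.0698
gripper_force: 0.0
```

```bash
python3 - <<'E'
from h import *
s,Q=quat_obs(); print(s['time_s'],s['eef_pos'],s['width'],s['ft_force']); a=viewer.read_camera("top"); b=viewer.read_camera("scene")
f=lambda im,u,v,w,h: cv2.resize(im[v:v+h,u:u+w],(400,300),interpolation=cv2.INTER_CUBIC)
cv2.imwrite("pics/pre.png",np.hstack([f(a,210,160,80,60),f(b,246,130,80,60)]))
E
```

```text
3.0 [0.58526239 0.30746952 0.12269946] 0.06978546748796656 [-0.0023006  -0.44936762  0.42269043]
```

View pics/pre.png

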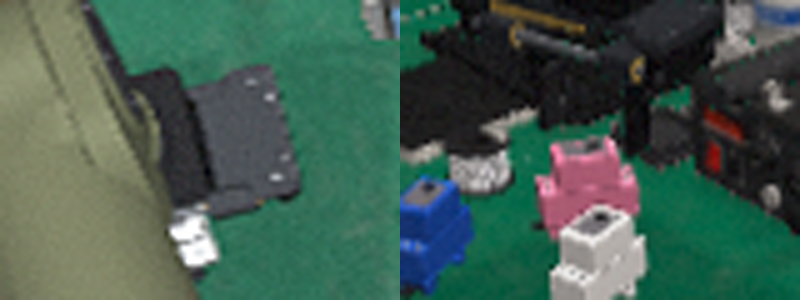

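The views show the gripper above the white module, which is at top (249,208). I'll check by projecting the TCP into both pictures.

```bash
python3 - <<'E'
from h import *
s,Q=quat_obs(); p=s['eef_pos']; M=Q.as_matrix()
for n in("top","scene"):
    c=cam(n); print(n, proj(c,[p, p-.07*M[:,2], p-.07*M[:,2]+.095*M[:,1],p-.07*M[:,2]-.095*M[:,1],p-.2*M[:,2]]).round(1).tolist(), proj(c,[[.5825,.31,.07],[.5825,.31,0]]).round(1).tolist(), -cv2.Rodrigues(c[1])[0].T@c[2])
E
```

```text
top [[240.5, 198.3], [236.7, 195.9], [204.8, 204.1], [268.3, 187.7], [228.3, 190.5]] [[242.3, 200.7], [245.5, 202.7]] [0.45705902 0.10589118 1.36746154]
scene [[284.3, 162.2], [283.1, 145.0], [263.0, 138.9], [304.5, 151.4], [280.6, 110.0]] [[284.2, 174.4], [285.3, 190.0]] [-0.08775325 -0.67896033  0.75476134]
```

Request:
arm_command:
  motion:
    - [[-0.011, 0.01, -0.1, 0, 0, 0, 0.6], [0, 0, -0.1, 0, 0, 0, 0.6], [0, 0, -0.1, 0, 0, 0, 0.6], [0, 0, -0.05, 0, 0, 0, 0.6], [0, 0, -0.037, 0, 0, 0, 0.6], [0, 0, 0, 0, 0, 0, 0.6], [0, 0, 0, 0, 0, 0, 0.6]]

```text
time_s: 3.8
eef_pos: [0.5818, 0.3114, 0.0248]
eef_rot: [0.001, -0.135, 0.991, 0.0]
ft_force: [0.1, -0.9, -0.4]
width: 0.0696
gripper_force: 0.0
```

Request:
arm_command:
  motion:
    - [[0, 0, 0.004, 0, 0, 0, -1], [0, 0, 0, 0, 0, 0, -1], [0, 0, 0, 0, 0, 0, -1], [0, 0, 0, 0, 0, 0, -1], [0, 0, 0, 0, 0, 0, -1], [0, 0, 0, 0, 0, 0, -1], [0, 0, 0, 0, 0, 0, -1]]
  grip_force: 35

```text
time_s: 4.5
eef_pos: [0.5811, 0.3111, 0.0248]
eef_rot: [0.0, -0.135, 0.991, -0.0]
ft_force: [-0.0, 0.7, 0.3]
width: 0.034
gripper_force: 34.6
```

```bash
python3 - <<'E'
from h import *
s,Q=quat_obs(); print(s['time_s'],s['eef_pos'],Q.as_matrix().round(4),s['width'],s['gripper_force'],s['ft_force'],s['torque'])
E
```

```text
4.5 [0.5810733  0.31106437 0.02479019] [[-9.633e-01 -2.683e-01  1.000e-04]
 [-2.683e-01  9.633e-01 -0.000e+00]
 [-1.000e-04 -0.000e+00 -1.000e+00]] 0.03398765379630283 34.636743790470064 [-0.00840001  0.69517193  0.32908011] [-0.0237578  -0.00974837  0.05870393]
```

Gripped at 34 mm width. Now a helper that gives the TCP pose for any tilt and any position of the rail edge in the module frame.

```bash
cat > plan.py <<'E'
from h import *
YR=.252; ORG=np.array([.5421,.0595,.060]); TM=np.array([-.001,0,.0248])   # rail yaw/origin, TCP in module frame
FL=R.from_matrix(np.diag([-1,1,-1.]))                                    # tool axes in module frame
RR=R.from_euler('z',YR)*R.from_euler('y',-15,degrees=True)
E=np.array([.0175,0,0])
def goal(th,xT,zT,y=0):
    "tilt deg; rail's upper edge corner at (xT,zT) mm in the module frame"
    Rm=RR*R.from_euler('y',th,degrees=True)
    o=ORG+RR.apply(E+[0,y/1e3,0])-Rm.apply([xT/1e3,0,zT/1e3])
    return o+Rm.apply(TM),Rm*FL
def delta(g,now=None):
    s,Q=quat_obs() if now is None else now
    p=s['eef_pos'] if isinstance(s,dict) else s
    return ((g[0]-p)/.25).round(4),((g[1]*Q.inv()).as_rotvec()/np.pi).round(4)
def state():
    "where the module is now, in terms of th,xT,zT,y"
    s,Q=quat_obs(); Rm=Q*FL.inv(); o=s['eef_pos']-Rm.apply(TM)
    rel=(RR.inv()*Rm); t=Rm.inv().apply(ORG+RR.apply(E)-o)*1e3
    return rel.as_euler('yxz',degrees=True).round(2), t.round(2), s['ft_force'].round(2), s['torque'].round(3), round(s['time_s'],2)
E
python3 - <<'E'
from plan import *
s,Q=quat_obs(); g=goal(24,9,-9); print(g[0],delta(g)); print(delta(goal(24,9,6),g)); print(state())
E
```

```text
[0.55402536 0.06257046 0.09947754] (array([-0.1082, -0.994 ,  0.2987]), array([-0.0129,  0.0483, -0.0062]))
(array([-0.0091, -0.0023, -0.0593]), array([0., 0., 0.]))
(array([14.99,  0.29,  1.09]), array([ -89.14, -232.22,   64.54]), array([-0.01,  0.7 ,  0.33]), array([-0.024, -0.01 ,  0.059]), 4.5)
```

Request:
arm_command:
  motion:
    - [[0, 0, 0.06, 0, 0, 0, -1], [0, 0, 0.12, 0, 0, 0, -1], [0, 0, 0.12, 0, 0, 0, -1], [0, 0, 0.1, 0, 0, 0, -1], [0, 0, 0, 0, 0, 0, -1], [0, 0, 0, 0, 0, 0, -1]]

```text
time_s: 5.1
eef_pos: [0.5811, 0.3113, 0.1253]
eef_rot: [0.0, -0.135, 0.991, 0.0]
ft_force: [0.1, -0.0, -2.3]
width: 0.0343
gripper_force: 34.6
```

Request:
arm_command:
  motion:
    - [[-0.0135, -0.124, 0.02, -0.0016, 0.006, -0.0008, -1], [-0.0135, -0.124, 0, -0.0016, 0.006, -0.0008, -1], [-0.0135, -0.124, 0, -0.0016, 0.006, -0.0008, -1], [-0.0135, -0.124, 0, -0.0016, 0.006, -0.0008, -1], [-0.0135, -0.124, 0, -0.0016, 0.006, -0.0008, -1], [-0.0135, -0.124, 0, -0.0016, 0.006, -0.0008, -1], [-0.0135, -0.124, 0, -0.0016, 0.006, -0.0008, -1], [-0.0135, -0.124, 0, -0.0016, 0.006, -0.0008, -1], [0, 0, 0, 0, 0, 0, -1], [0, 0, 0, 0, 0, 0, -1], [0, 0, 0, 0, 0, 0, -1], [0, 0, 0, 0, 0, 0, -1]]

```text
time_s: 6.3
eef_pos: [0.5536, 0.0647, 0.1291]
eef_rot: [-0.078, -0.126, 0.989, -0.01]
ft_force: [-0.7, -0.2, -1.1]
width: 0.0338
gripper_force: 34.6
```

```bash
python3 - <<'E'
from plan import *
for r in state(): print(r)
print(delta(goal(24,9,-4)))
im={n:viewer.read_camera(n) for n in("top","scene","wrist")}
f=lambda i,u,v,w,h: cv2.resize(i[v:v+h,u:u+w],(400,300),interpolation=cv2.INTER_CUBIC)
cv2.imwrite("pics/pre2.png",np.vstack([np.hstack([f(im['top'],280,180,80,60),f(im['scene'],280,170,80,60)]),np.hstack([f(im['wrist'],120,0,400,300),f(im['scene'],240,90,160,120)])]))
E
```

```text
[23.99  0.07  0.09]
[ 13.5   -2.24 -38.3 ]
[-0.7  -0.21 -1.09]
[ 0.105 -0.219  0.032]
6.3
(array([-0.0013, -0.0093, -0.1383]), array([-0.0003,  0.    , -0.0006]))
```

View pics/pre2.png

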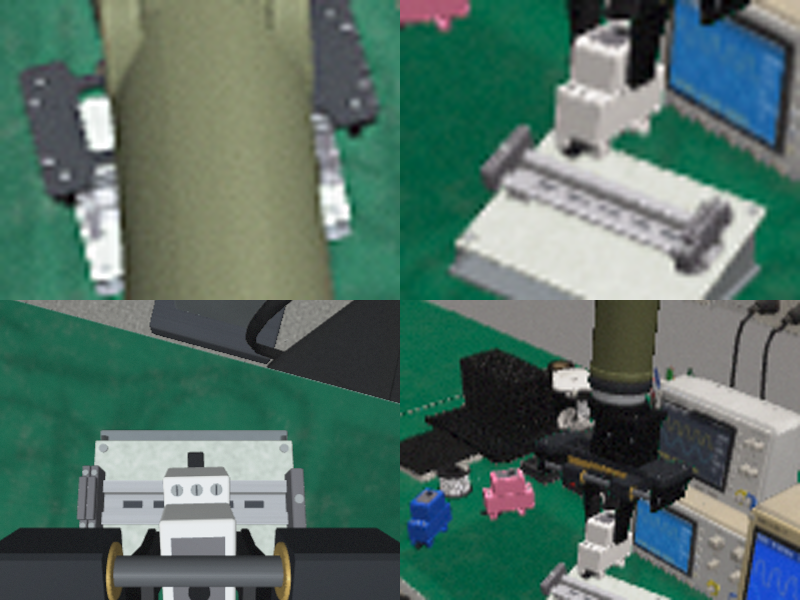

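The wrist view at lower left shows the module held straight over the rail between the end pieces, tilted with its lip end low. I'll descend next, then feel for contact.

Request:
arm_command:
  motion:
    - [[-0.0005, -0.003, -0.046, -0.0003, 0, -0.0006, -1], [-0.0005, -0.003, -0.046, 0, 0, 0, -1], [-0.0003, -0.003, -0.046, 0, 0, 0, -1], [0, 0, 0, 0, 0, 0, -1], [0, 0, 0, 0, 0, 0, -1], [0, 0, 0, 0, 0, 0, -1]]

```text
time_s: 7.05
eef_pos: [0.554, 0.0609, 0.0955]
eef_rot: [-0.077, -0.124, 0.989, -0.01]
ft_force: [-0.5, 0.3, -0.8]
width: 0.0336
gripper_force: 34.6
```

Request:
arm_command:
  motion:
    - [[-0.0012, -0.0003, -0.008, 0, 0, 0, -1], [-0.0012, -0.0003, -0.008, 0, 0, 0, -1], [-0.0012, -0.0003, -0.008, 0, 0, 0, -1], [-0.0012, -0.0003, -0.008, 0, 0, 0, -1], [0, 0, 0, 0, 0, 0, -1], [0, 0, 0, 0, 0, 0, -1]]

```text
time_s: 7.65
eef_pos: [0.5524, 0.0606, 0.0872]
eef_rot: [-0.077, -0.124, 0.989, -0.01]
ft_force: [-0.2, -0.3, -2.4]
width: 0.0336
gripper_force: 34.6
```

```bash
python3 - <<'E'
from plan import *
for r in state(): print(r)
print(delta(goal(24,9,7)))
E
```

```text
[23.96 -0.07 -0.12]
[9.04 1.53 3.47]
[-0.2  -0.25 -2.44]
[ 0.103 -0.235 -0.028]
7.65
(array([-0.0034,  0.0053, -0.014 ]), array([0.0002, 0.0003, 0.0007]))
```

Request:
arm_command:
  motion:
    - [[-0.0006, 0, -0.004, 0, 0, 0, -1], [-0.0006, 0, -0.004, 0, 0, 0, -1], [-0.0006, 0, -0.004, 0, 0, 0, -1], [0, 0, 0, 0, 0, 0, -1]]

```text
time_s: 8.05
eef_pos: [0.5519, 0.0606, 0.0841]
eef_rot: [-0.078, -0.124, 0.989, -0.01]
ft_force: [0.0, 0.5, -1.3]
width: 0.0339
gripper_force: 34.6
```

Request:
arm_command:
  motion:
    - [[-0.0006, 0, -0.004, 0, 0, 0, -1], [-0.0003, 0, -0.002, 0, 0, 0, -1], [0, 0, 0, 0, 0, 0, -1]]

```text
time_s: 8.35
eef_pos: [0.5518, 0.0606, 0.0827]
eef_rot: [-0.077, -0.124, 0.989, -0.01]
ft_force: [0.5, -0.6, -1.6]
width: 0.0342
gripper_force: 34.6
```

Request:
arm_command:
  motion:
    - [[-0.0003, 0, -0.002, 0, 0, 0, -1], [-0.0003, 0, -0.002, 0, 0, 0, -1], [0, 0, 0, 0, 0, 0, -1]]

```text
time_s: 8.65
eef_pos: [0.5516, 0.0606, 0.0817]
eef_rot: [-0.077, -0.124, 0.989, -0.01]
ft_force: [-0.0, -0.5, -2.3]
width: 0.0337
gripper_force: 34.6
```

```bash
python3 - <<'E'
from plan import *
for r in state(): print(r)
E
```

```text
[23.96 -0.07 -0.12]
[8.99 1.33 9.02]
[-0.   -0.51 -2.27]
[ 0.104 -0.216  0.017]
8.65
```

Request:
arm_command:
  motion:
    - [[-0.0003, 0, -0.002, 0, 0, 0, -1], [-0.0003, 0, -0.002, 0, 0, 0, -1], [0, 0, 0, 0, 0, 0, -1]]

```text
time_s: 8.95
eef_pos: [0.5514, 0.0606, 0.0807]
eef_rot: [-0.077, -0.124, 0.989, -0.01]
ft_force: [-0.2, -0.3, -1.5]
width: 0.0341
gripper_force: 34.6
```

Request:
arm_command:
  motion:
    - [[-0.0003, 0, -0.002, 0, 0, 0, -1], [0, 0, 0, 0, 0, 0, -1]]

```text
time_s: 9.15
eef_pos: [0.5514, 0.0606, 0.0802]
eef_rot: [-0.077, -0.124, 0.989, -0.01]
ft_force: [0.7, -1.0, -2.2]
width: 0.0336
gripper_force: 34.6
```

Request:
arm_command:
  motion:
    - [[-0.0003, 0, -0.002, 0, 0, 0, -1], [0, 0, 0, 0, 0, 0, -1]]

```text
time_s: 9.35
eef_pos: [0.5513, 0.0606, 0.0797]
eef_rot: [-0.077, -0.124, 0.989, -0.01]
ft_force: [-0.7, -0.2, -1.5]
width: 0.0341
gripper_force: 34.6
```

```bash
python3 - <<'E'
from plan import *
for r in state(): print(r)
E
```

```text
[23.96 -0.07 -0.12]
[ 8.95  1.24 11.03]
[-0.74 -0.17 -1.5 ]
[ 0.1   -0.267  0.001]
9.35
```

Request:
arm_command:
  motion:
    - [[-0.0003, 0, -0.002, 0, 0, 0, -1], [0, 0, 0, 0, 0, 0, -1]]

```text
time_s: 9.55
eef_pos: [0.5514, 0.0606, 0.0795]
eef_rot: [-0.077, -0.124, 0.989, -0.01]
ft_force: [0.1, 0.5, -0.4]
width: 0.0338
gripper_force: 34.6
```

Request:
arm_command:
  motion:
    - [[-0.0003, 0, -0.002, 0, 0, 0, -1], [0, 0, 0, 0, 0, 0, -1]]

```text
time_s: 9.75
eef_pos: [0.5514, 0.0606, 0.0793]
eef_rot: [-0.077, -0.124, 0.989, -0.01]
ft_force: [-1.6, 0.1, 2.8]
width: 0.0338
gripper_force: 34.6
```

Request:
arm_command:
  motion:
    - [[-0.0002, 0, -0.0015, 0, 0, 0, -1], [0, 0, 0, 0, 0, 0, -1]]

```text
time_s: 9.95
eef_pos: [0.5514, 0.0606, 0.0792]
eef_rot: [-0.077, -0.124, 0.989, -0.01]
ft_force: [-1.1, -0.8, 5.6]
width: 0.0342
gripper_force: 34.6
```

```bash
python3 - <<'E'
from plan import *
for r in state(): print(r)
E
```

```text
[23.92 -0.07 -0.12]
[ 8.77  1.26 11.5 ]
[-1.1  -0.76  5.61]
[ 0.015  0.323 -0.019]
9.95
```

Contact at about 7 N. I'll average the wrench to see which part of the module is touching.

```bash
cat >> plan.py <<'E'
def avg(n=12):
    v=[]
    for _ in range(n):
        s=robot.observe(); v.append(np.r_[s['ft_force'],s['torque']]); viewer.read_camera("wrist")
    return np.mean(v,0),np.std(v,0)/n**.5
E
python3 - <<'E'
from plan import *
m,sd=avg(); print(m.round(3),sd.round(3)); np.save("wr1.npy",m)
E
```

```text
[-1.012 -0.115  5.384  0.04   0.342 -0.007] [0.154 0.119 0.171 0.012 0.005 0.007]
```

Request:
arm_command:
  motion:
    - [[0.0006, 0, 0.006, 0, 0, 0, -1], [0, 0, 0.002, 0, 0, 0, -1], [0, 0, 0, 0, 0, 0, -1]]

```text
time_s: 10.85
eef_pos: [0.5511, 0.0607, 0.0799]
eef_rot: [-0.078, -0.124, 0.989, -0.01]
ft_force: [-0.4, 0.1, -2.2]
width: 0.0339
gripper_force: 34.6
```

```bash
python3 - <<'E'
from plan import *
m,sd=avg(); print(m.round(3)); a=np.load("wr1.npy"); d=a-m; print(d.round(3)); np.save("wr0.npy",m)
for r in state(): print(r)
F,T=d[:3],d[3:]; p=np.cross(F,T)/(F@F); print("line pt rel ref",p.round(4),"dir",(F/np.linalg.norm(F)).round(3))
E
```

```text
[-0.025 -0.05  -1.535  0.1   -0.217 -0.009]
[-9.880e-01 -6.500e-02  6.919e+00 -6.000e-02  5.590e-01  2.000e-03]
[23.95 -0.07 -0.12]
[ 9.05  1.24 10.35]
[ 0.03  0.56 -0.78]
[ 0.115 -0.21   0.004]
11.45
line pt rel ref [-0.0791 -0.0085 -0.0114] dir [-0.141 -0.009  0.99 ]
```

The force direction is ambiguous: it could be the underside or the clip. I'll use the wrist camera to check the module's position in the hand, and re-measure the rail's lower edge at the same time.

```bash
python3 - <<'E'
from plan import *
s,Q=quat_obs(); im=viewer.read_camera("wrist"); c=cam("wrist"); cv2.imwrite("pics/w3.png",im)
Rm=Q*FL.inv(); o=s['eef_pos']-Rm.apply(TM)
W=lambda P:proj(c,o+Rm.apply(np.array(P)/1e3)).round(1).tolist()
print("mod top near",W([[-26,-17,70],[-26,17,70]]),"step near",W([[-40,-17,42],[-40,17,42]]),"clip tab end",W([[-48,0,3]]))
RW=lambda P:proj(c,ORG+RR.apply(np.array(P)/1e3)).round(1).tolist()
print("lower edge",RW([[-17.5,-60,0],[-17.5,60,0]]),"plate near",RW([[-17.5,-71,0],[-17.5,74,20]]))
u0,v0=180,150
cr=im[v0:v0+150,u0:u0+200]; cv2.imwrite("pics/w3c.png",cv2.resize(cr,(800,600),interpolation=cv2.INTER_CUBIC))
for r in delta(goal(28,9,10)): print(r)
E
```

```text
mod top near [[275.9, 219.4], [355.1, 219.3]] step near [[281.8, 175.4], [349.8, 175.3]] clip tab end [[316.1, 150.8]]
lower edge [[225.3, 188.9], [410.9, 188.3]] plate near [[208.3, 189.0], [444.1, 181.5]]
[0.0037 0.006  0.0033]
[-0.0054  0.0218  0.0007]
```

View pics/w3c.png

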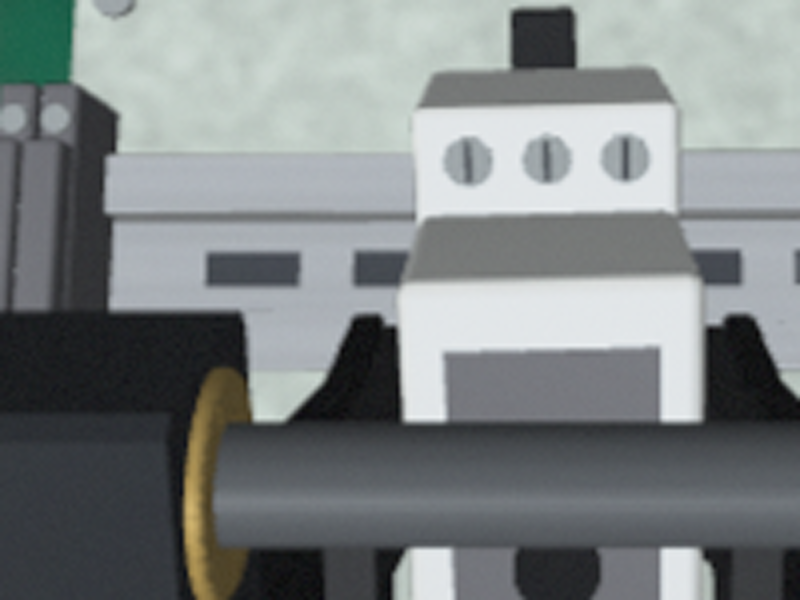

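The crop shows the module edges within about 1 px (0.5 mm) of prediction: top near edge at v≈219–220, clip tab end at v≈152. The rail's lower edge is at v≈188. So the geometry holds. To separate clip contact from underside contact, I'll repeat the touch at 28° tilt.

```bash
python3 - <<'E'
from plan import *
for r in delta(goal(28,10,10)): print(r)
print(delta(goal(28,10,11),goal(28,10,10)))
E
```

```text
[-0.0001  0.005   0.0042]
[-0.0054  0.0218  0.0007]
(array([-0.0009, -0.0002, -0.0039]), array([0., 0., 0.]))
```

Request:
arm_command:
  motion:
    - [[0, 0.0025, 0.003, -0.0027, 0.0109, 0.0003, -1], [0, 0.0025, 0.0012, -0.0027, 0.0109, 0.0004, -1], [0, 0, 0, 0, 0, 0, -1], [0, 0, 0, 0, 0, 0, -1]]

```text
time_s: 11.9
eef_pos: [0.5513, 0.0617, 0.0812]
eef_rot: [-0.112, -0.125, 0.986, -0.014]
ft_force: [-0.2, 0.1, -1.2]
width: 0.0338
gripper_force: 34.6
```

Request:
arm_command:
  motion:
    - [[-0.0005, 0, -0.002, 0, 0, 0, -1], [-0.0004, 0, -0.002, 0, 0, 0, -1], [0, 0, 0, 0, 0, 0, -1]]

```text
time_s: 12.2
eef_pos: [0.5508, 0.0618, 0.0805]
eef_rot: [-0.112, -0.125, 0.986, -0.014]
ft_force: [1.1, 0.1, -1.8]
width: 0.034
gripper_force: 34.6
```

Request:
arm_command:
  motion:
    - [[-0.0005, 0, -0.002, 0, 0, 0, -1], [0, 0, 0, 0, 0, 0, -1]]

```text
time_s: 12.4
eef_pos: [0.551, 0.0618, 0.0802]
eef_rot: [-0.112, -0.125, 0.986, -0.014]
ft_force: [-1.1, 0.0, -0.1]
width: 0.0341
gripper_force: 34.6
```

```bash
python3 - <<'E'
from plan import *
for r in state(): print(r)
E
```

```text
[ 2.798e+01 -1.000e-02 -1.000e-02]
[10.06 -0.03 11.25]
[-1.11  0.05 -0.08]
[ 0.117 -0.197 -0.024]
12.4
```

Request:
arm_command:
  motion:
    - [[-0.0003, 0, -0.0015, 0, 0, 0, -1], [0, 0, 0, 0, 0, 0, -1]]

```text
time_s: 12.6
eef_pos: [0.551, 0.0618, 0.0801]
eef_rot: [-0.112, -0.125, 0.986, -0.014]
ft_force: [0.0, -0.1, 2.8]
width: 0.0338
gripper_force: 34.6
```

```bash
python3 - <<'E'
from plan import *
for r in state(): print(r)
m,_=avg(6); print(m.round(3))
for g in (goal(23,10,10.6),goal(23,15,10.6)): print(delta(g))
print(delta(goal(23,15,10.6),goal(23,10,10.6)))
E
```

```text
[ 2.798e+01 -1.000e-02 -1.000e-02]
[1.001e+01 1.000e-02 1.140e+01]
[ 0.04 -0.11  2.84]
[ 0.038  0.116 -0.073]
12.6
[-0.737 -0.16   3.536 -0.013  0.201 -0.008]
(array([-0.0048, -0.0012,  0.0004]), array([ 0.0069, -0.0268,  0.0001]))
(array([-0.024 , -0.0061,  0.0032]), array([ 0.0069, -0.0268,  0.0001]))
(array([-0.0192, -0.0049,  0.0028]), array([0., 0., 0.]))
```

Contact was at zT≈11.3 at both tilts, so the rail edge is touching the module's underside beside the slot, as planned. I'll back off slightly, reduce the tilt to 23° and slide the tongue under the edge.

Request:
arm_command:
  motion:
    - [[0.0005, 0, 0.004, 0, 0, 0, -1], [-0.0025, -0.0006, -0.0018, 0.0034, -0.0134, 0, -1], [-0.0028, -0.0006, -0.0018, 0.0035, -0.0134, 0.0001, -1], [0, 0, 0, 0, 0, 0, -1], [0, 0, 0, 0, 0, 0, -1]]

```text
time_s: 13.4
eef_pos: [0.5493, 0.0614, 0.0795]
eef_rot: [-0.07, -0.125, 0.99, -0.009]
ft_force: [-1.0, -1.1, 0.5]
width: 0.034
gripper_force: 34.6
```

```bash
python3 - <<'E'
from plan import *
for r in state(): print(r)
m,_=avg(6); print(m.round(3))
print(delta(goal(23,12,10.7)),delta(goal(23,15,10.7)))
E
```

```text
[ 2.308e+01 -1.000e-02  1.000e-02]
[10.41 -0.06 11.33]
[-1.04 -1.1   0.54]
[-0.066  0.127  0.015]
13.4
[-1.163 -0.397  1.634 -0.051  0.198  0.01 ]
(array([-0.0073, -0.0025,  0.0036]), array([ 0.0002, -0.0003, -0.0001])) (array([-0.0188, -0.0054,  0.0053]), array([ 0.0002, -0.0003, -0.0001]))
```

Request:
arm_command:
  motion:
    - [[0.0004, 0, 0.0025, 0, 0, 0, -1], [-0.004, -0.001, 0.0005, 0, 0, 0, -1], [-0.004, -0.001, 0.0005, 0, 0, 0, -1], [0, 0, 0, 0, 0, 0, -1]]

```text
time_s: 14.1
eef_pos: [0.5476, 0.0611, 0.0803]
eef_rot: [-0.069, -0.125, 0.99, -0.009]
ft_force: [-0.3, -0.2, -2.5]
width: 0.0338
gripper_force: 34.6
```

```bash
python3 - <<'E'
from plan import *
for r in state(): print(r)
m,_=avg(5); print(m.round(3))
E
```

```text
[2.303e+01 0.000e+00 1.000e-02]
[12.3  -0.16 10.74]
[-0.28 -0.18 -2.47]
[ 0.134 -0.211 -0.038]
14.1
[ 0.057  0.173 -1.791  0.112 -0.192 -0.022]
```

Request:
arm_command:
  motion:
    - [[-0.004, -0.001, 0.0005, 0, 0, 0, -1], [-0.004, -0.001, 0.0005, 0, 0, 0, -1], [0, 0, 0, 0, 0, 0, -1]]

```text
time_s: 14.65
eef_pos: [0.5456, 0.0605, 0.0808]
eef_rot: [-0.069, -0.125, 0.99, -0.009]
ft_force: [-0.1, -0.0, -2.2]
width: 0.0339
gripper_force: 34.6
```

```bash
python3 - <<'E'
from plan import *
for r in state(): print(r)
m,_=avg(4); print(m.round(3)); print(delta(goal(20,15,10.8)))
E
```

```text
[ 2.302e+01 -0.000e+00  1.000e-02]
[14.36 -0.08 10.54]
[-0.13 -0.02 -2.23]
[ 0.096 -0.127  0.013]
14.65
[-0.166 -0.033 -1.895  0.095 -0.181  0.009]
(array([-0.0065, -0.0021, -0.0037]), array([ 0.0042, -0.0162, -0.0001]))
```

Request:
arm_command:
  motion:
    - [[-0.0033, -0.001, -0.0018, 0.0021, -0.0081, 0, -1], [-0.0032, -0.0011, -0.0019, 0.0021, -0.0081, 0, -1], [0, 0, 0, 0, 0, 0, -1]]

```text
time_s: 15.15
eef_pos: [0.5435, 0.0597, 0.0799]
eef_rot: [-0.043, -0.125, 0.991, -0.005]
ft_force: [-0.4, -0.5, -2.1]
width: 0.0337
gripper_force: 34.6
```

```bash
python3 - <<'E'
from plan import *
for r in state(): print(r)
m,_=avg(4); print(m.round(3)); print(delta(goal(20,16,10.7)))
E
```

```text
[ 2.001e+01  1.000e-02 -2.000e-02]
[15.8   0.15 10.83]
[-0.39 -0.51 -2.06]
[ 0.067 -0.088 -0.038]
15.15
[ 6.390e-01 -1.710e-01 -1.829e+00  8.800e-02 -1.080e-01 -1.000e-03]
(array([-0.0048, -0.0016,  0.0006]), array([ 0.    , -0.    , -0.0001]))
```

Request:
arm_command:
  motion:
    - [[-0.002, -0.0005, 0.0003, 0, 0, 0, -1], [-0.002, -0.0005, 0.0003, 0, 0, 0, -1], [0, 0, 0, 0, 0, 0, -1]]

```text
time_s: 15.65
eef_pos: [0.5432, 0.0598, 0.0799]
eef_rot: [-0.043, -0.126, 0.991, -0.006]
ft_force: [0.1, -0.9, -0.9]
width: 0.0339
gripper_force: 34.6
```

```bash
python3 - <<'E'
from plan import *
for r in state(): print(r)
m,_=avg(4); print(m.round(3)); 
for r in state(): print(r)
E
```

```text
[ 2.001e+01 -0.000e+00  1.000e-02]
[ 1.607e+01 -1.000e-02  1.085e+01]
[ 0.09 -0.9  -0.89]
[ 0.053 -0.156 -0.034]
15.65
[-0.094 -0.687 -1.441  0.054 -0.127 -0.025]
[ 2.e+01 -0.e+00  1.e-02]
[16.08  0.   10.8 ]
[-0.73 -0.17 -1.61]
[ 0.1   -0.154  0.012]
15.85
```

Request:
arm_command:
  motion:
    - [[-0.002, -0.0005, 0.0003, 0, 0, 0, -1], [0, 0, 0, 0, 0, 0, -1]]

```text
time_s: 16.05
eef_pos: [0.5426, 0.0596, 0.0801]
eef_rot: [-0.043, -0.126, 0.991, -0.006]
ft_force: [-0.3, 0.6, -1.8]
width: 0.034
gripper_force: 34.6
```

Request:
arm_command:
  motion:
    - [[-0.002, -0.0005, 0.0003, 0, 0, 0, -1], [0, 0, 0, 0, 0, 0, -1]]

```text
time_s: 16.25
eef_pos: [0.5421, 0.0595, 0.0802]
eef_rot: [-0.043, -0.126, 0.991, -0.005]
ft_force: [-0.1, -0.3, -1.0]
width: 0.0335
gripper_force: 34.6
```

```bash
python3 - <<'E'
from plan import *
m,_=avg(4); print(m.round(3)); 
for r in state(): print(r)
E
```

```text
[-0.178 -0.259 -1.628  0.066 -0.108 -0.013]
[2.e+01 0.e+00 1.e-02]
[17.13 -0.06 10.72]
[ 0.04  0.04 -0.99]
[ 0.084 -0.125  0.01 ]
16.45
```

Request:
arm_command:
  motion:
    - [[-0.002, -0.0005, 0.0003, 0, 0, 0, -1], [0, 0, 0, 0, 0, 0, -1]]

```text
time_s: 16.65
eef_pos: [0.5417, 0.0594, 0.0802]
eef_rot: [-0.043, -0.126, 0.991, -0.005]
ft_force: [0.3, -0.1, -0.8]
width: 0.0335
gripper_force: 34.6
```

Request:
arm_command:
  motion:
    - [[-0.002, -0.0005, 0.0003, 0, 0, 0, -1], [0, 0, 0, 0, 0, 0, -1]]

```text
time_s: 16.85
eef_pos: [0.5414, 0.0594, 0.0804]
eef_rot: [-0.043, -0.126, 0.991, -0.005]
ft_force: [1.4, 0.6, -2.3]
width: 0.0339
gripper_force: 34.6
```

```bash
python3 - <<'E'
from plan import *
m,_=avg(4); print(m.round(3)); 
for r in state(): print(r)
E
```

```text
[ 0.99   0.596 -2.494  0.163 -0.359 -0.007]
[ 1.997e+01 -0.000e+00  1.000e-02]
[17.93 -0.03 10.55]
[ 0.56 -0.24 -1.41]
[ 0.186 -0.364 -0.01 ]
17.05
```

Wall contact felt at measured xT≈17.9, which means the module is hooked fully with 20° of tilt. Next I'll tilt the foot end down in steps about the hooked edge.

```bash
python3 - <<'E'
from plan import *
W=[(16,17.6,10.9),(12,17.7,10.9),(8,17.8,11),(4,18,11.1),(2,18.1,11.2),(0,18.2,11.3),(-.5,18.2,11.5)]
print(delta(goal(*W[0])))
for a,b in zip(W,W[1:]): print(b,delta(goal(*b),goal(*a)))
E
```

```text
(array([-0.0028, -0.0008, -0.0065]), array([ 0.0055, -0.0214, -0.0001]))
(12, 17.7, 10.9) (array([-0.0041, -0.001 , -0.0053]), array([ 0.0055, -0.0215,  0.    ]))
(8, 17.8, 11) (array([-0.0036, -0.0009, -0.006 ]), array([ 0.0055, -0.0215,  0.    ]))
(4, 18, 11.1) (array([-0.0036, -0.0009, -0.0063]), array([ 0.0055, -0.0215, -0.    ]))
(2, 18.1, 11.2) (array([-0.0016, -0.0004, -0.0035]), array([ 0.0028, -0.0108, -0.    ]))
(0, 18.2, 11.3) (array([-0.0014, -0.0004, -0.0035]), array([ 0.0028, -0.0108,  0.    ]))
(-0.5, 18.2, 11.5) (array([-0.0001, -0.    , -0.0015]), array([ 0.0007, -0.0027,  0.    ]))
```

Request:
arm_command:
  motion:
    - [[-0.0007, -0.0002, -0.0016, 0.0014, -0.0053, 0, -1], [-0.0007, -0.0002, -0.0016, 0.0014, -0.0054, 0, -1], [-0.0007, -0.0002, -0.0016, 0.0014, -0.0053, 0, -1], [-0.0007, -0.0002, -0.0017, 0.0013, -0.0054, 0, -1], [0, 0, 0, 0, 0, 0, -1]]

```text
time_s: 17.55
eef_pos: [0.5401, 0.059, 0.0788]
eef_rot: [-0.008, -0.126, 0.992, -0.001]
ft_force: [0.7, -0.1, -2.0]
width: 0.0339
gripper_force: 34.6
```

Request:
arm_command:
  motion:
    - [[-0.002, -0.0005, -0.0026, 0.0027, -0.0107, 0, -1], [-0.002, -0.0005, -0.0027, 0.0028, -0.0108, 0, -1], [0, 0, 0, 0, 0, 0, -1]]

```text
time_s: 17.85
eef_pos: [0.5391, 0.0587, 0.0775]
eef_rot: [0.026, -0.126, 0.992, 0.003]
ft_force: [0.3, -0.1, -2.0]
width: 0.0337
gripper_force: 34.6
```

```bash
python3 - <<'E'
from plan import *
m,_=avg(4); print(m.round(3)); 
for r in state(): print(r)
print(delta(goal(8,17.8,11)))
E
```

```text
[ 0.059  0.081 -1.048 -0.026  0.108 -0.024]
[12.1  -0.02  0.02]
[18.07  0.05 10.93]
[-1.09  0.75  0.19]
[-0.061  0.316 -0.046]
18.05
(array([-0.0024, -0.0004, -0.0059]), array([ 0.0058, -0.022 , -0.0001]))
```

Request:
arm_command:
  motion:
    - [[-0.0006, -0.0002, -0.0015, 0.0014, -0.0055, 0, -1], [-0.0006, -0.0002, -0.0015, 0.0014, -0.0055, 0, -1], [0, 0, 0, 0, 0, 0, -1]]

```text
time_s: 18.35
eef_pos: [0.5388, 0.0586, 0.0765]
eef_rot: [0.044, -0.125, 0.991, 0.006]
ft_force: [-0.1, -0.2, -0.8]
width: 0.0341
gripper_force: 34.6
```

Request:
arm_command:
  motion:
    - [[-0.0006, 0, -0.0015, 0.0014, -0.0055, 0, -1], [-0.0006, 0, -0.0015, 0.0014, -0.0055, 0, -1], [0, 0, 0, 0, 0, 0, -1]]

```text
time_s: 18.65
eef_pos: [0.5383, 0.0585, 0.0756]
eef_rot: [0.061, -0.125, 0.99, 0.008]
ft_force: [-0.6, -0.4, 0.9]
width: 0.0339
gripper_force: 34.6
```

```bash
python3 - <<'E'
from plan import *
m,_=avg(4); print(m.round(3)); 
for r in state(): print(r)
print(delta(goal(4,18,11.1)))
E
```

```text
[-1.821 -0.928 -0.028 -0.195  0.604 -0.047]
[ 8.01 -0.02  0.01]
[18.22  0.03 11.27]
[-3.59 -2.14  0.04]
[-0.252  0.751  0.026]
18.85
(array([-0.0021, -0.0005, -0.0051]), array([ 0.0057, -0.0215, -0.    ]))
```

Request:
arm_command:
  motion:
    - [[-0.0005, -0.0001, -0.0012, 0.0014, -0.0054, 0, -1], [-0.0005, -0.0001, -0.0012, 0.0014, -0.0054, 0, -1], [0, 0, 0, 0, 0, 0, -1]]

```text
time_s: 19.15
eef_pos: [0.538, 0.0585, 0.0749]
eef_rot: [0.079, -0.125, 0.989, 0.01]
ft_force: [-3.0, -0.5, -1.9]
width: 0.034
gripper_force: 34.6
```

Request:
arm_command:
  motion:
    - [[-0.0005, -0.0001, -0.0012, 0.0014, -0.0054, 0, -1], [-0.0005, -0.0001, -0.0012, 0.0014, -0.0054, 0, -1], [0, 0, 0, 0, 0, 0, -1]]

```text
time_s: 19.45
eef_pos: [0.5377, 0.0585, 0.0743]
eef_rot: [0.096, -0.125, 0.987, 0.012]
ft_force: [-2.4, -0.6, -1.1]
width: 0.034
gripper_force: 34.6
```

```bash
python3 - <<'E'
from plan import *
m,_=avg(4); print(m.round(3)); 
for r in state(): print(r)
print(delta(goal(2,18.1,11.2)))
E
```

```text
[-3.052 -0.729 -1.107 -0.315  1.049 -0.063]
[ 4.   -0.01  0.01]
[18.04 -0.1  11.17]
[-2.45 -0.85 -1.12]
[-0.297  1.161 -0.057]
19.65
(array([-0.0014, -0.0008, -0.0032]), array([ 0.0029, -0.0107, -0.    ]))
```

Request:
arm_command:
  motion:
    - [[-0.0007, -0.0002, -0.0016, 0.0014, -0.0054, 0, -1], [-0.0007, -0.0002, -0.0016, 0.0014, -0.0054, 0, -1], [0, 0, 0, 0, 0, 0, -1]]

```text
time_s: 19.95
eef_pos: [0.5378, 0.0585, 0.0735]
eef_rot: [0.114, -0.125, 0.986, 0.014]
ft_force: [-0.3, -1.4, -7.6]
width: 0.0341
gripper_force: 34.6
```

Request:
arm_command:
  motion:
    - [[-0.0007, -0.0002, -0.0016, 0.0014, -0.0054, 0, -1], [0, 0, 0, 0, 0, 0, -1]]

```text
time_s: 20.15
eef_pos: [0.5383, 0.0586, 0.0738]
eef_rot: [0.123, -0.125, 0.984, 0.015]
ft_force: [1.2, -0.7, -4.9]
width: 0.0343
gripper_force: 34.6
```

```bash
python3 - <<'E'
from plan import *
m,_=avg(4); print(m.round(3)); 
for r in state(): print(r)
print(delta(goal(0,18.1,11.3)))
E
```

```text
[ 1.065 -0.442 -4.467 -0.102  0.37   0.008]
[ 0.86 -0.01  0.01]
[16.91 -0.09 10.81]
[ 0.39  0.06 -3.18]
[-0.084  0.383  0.008]
20.35
(array([-0.0044, -0.0015, -0.0044]), array([ 0.0013, -0.0046, -0.0001]))
```

The torque dropped sharply at about 1–2° of tilt, which suggests the clip snapped. I'll finish the last degree and take a look.

Request:
arm_command:
  motion:
    - [[-0.0005, 0, -0.0015, 0.0013, -0.0046, 0, -1], [-0.0005, 0, -0.001, 0, 0, 0, -1], [0, 0, 0, 0, 0, 0, -1], [0, 0, 0, 0, 0, 0, -1]]

```text
time_s: 20.75
eef_pos: [0.5379, 0.0586, 0.0731]
eef_rot: [0.129, -0.125, 0.984, 0.016]
ft_force: [-0.8, -0.4, -2.0]
width: 0.0337
gripper_force: 34.6
```

```bash
python3 - <<'E'
from plan import *
m,_=avg(4); print(m.round(3)); 
for r in state(): print(r)
im=viewer.read_camera("wrist"); im2=viewer.read_camera("scene")
cv2.imwrite("pics/w4.png",np.hstack([cv2.resize(im[120:270,220:420],(400,300),interpolation=cv2.INTER_CUBIC),cv2.resize(im2[180:240,280:360],(400,300),interpolation=cv2.INTER_CUBIC)]))
E
```

```text
[ 0.105 -0.226 -1.739 -0.06   0.38   0.035]
[0.03 0.01 0.  ]
[17.38 -0.13 11.11]
[-0.04 -0.17 -1.12]
[-0.037  0.352  0.021]
20.95
```

View pics/w4.png

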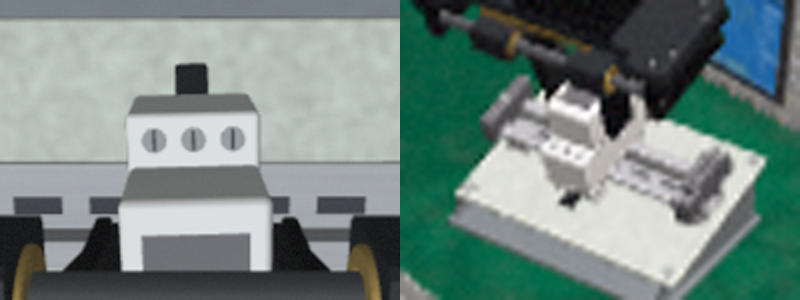

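The view shows the module seated on the rail with the black tab at (191,78). I'll measure the tab's extension against the earlier picture, since the camera moves with the module.

```bash
python3 - <<'E'
from plan import *
a=cv2.imread("pics/w3.png"); b=viewer.read_camera("wrist"); cv2.imwrite("pics/w5.png",b)
for n,im in(("before",a),("now",b)):
    g=im[140:230,300:335].mean(2).mean(1) if 0 else im[140:230,310:323].mean(2).mean(1)
    print(n,g.round(0).astype(int).tolist())
print("px per mm at tab (-48,z3):"); s,Q=quat_obs(); c=cam("wrist"); Rm=Q*FL.inv(); o=s['eef_pos']-Rm.apply(TM)
print(proj(c,o+Rm.apply(np.array([[-48,0,3],[-49,0,3],[-40,0,42],[-40,0,41]])/1e3)))
E
```

```text
before [185, 199, 201, 202, 203, 202, 202, 201, 200, 199, 198, 161, 84, 40, 47, 48, 49, 47, 48, 47, 47, 47, 48, 47, 47, 47, 47, 100, 117, 119, 119, 119, 119, 119, 119, 117, 183, 218, 226, 228, 229, 229, 229, 223, 203, 181, 171, 166, 161, 158, 157, 161, 163, 169, 179, 202, 226, 229, 229, 229, 229, 229, 229, 167, 120, 118, 118, 119, 119, 119, 119, 119, 120, 120, 120, 120, 120, 120, 122, 157, 203, 219, 224, 227, 229, 229, 229, 229, 229, 229]
now [191, 189, 188, 188, 188, 188, 189, 189, 189, 188, 188, 145, 72, 33, 37, 37, 38, 38, 38, 38, 38, 39, 39, 39, 39, 38, 40, 95, 107, 107, 108, 108, 108, 108, 108, 108, 149, 184, 209, 221, 222, 223, 222, 214, 192, 173, 162, 157, 152, 150, 150, 153, 156, 162, 171, 194, 219, 222, 222, 222, 223, 222, 219, 150, 107, 107, 107, 107, 107, 108, 108, 108, 108, 108, 108, 109, 109, 109, 110, 132, 161, 180, 197, 213, 221, 223, 222, 222, 223, 223]
px per mm at tab (-48,z3):
[[316.29328071 151.54264893]
 [316.28950307 149.89158711]
 [315.93758811 176.17301785]
 [315.94964627 175.8112501 ]]
```

The clip tab sits exactly where it was when fully out, so the clip has snapped. Now I'll release and retreat along the rail normal.

Request:
arm_command:
  motion:
    - [[0, 0, 0, 0, 0, 0, 0.2], [0, 0, 0, 0, 0, 0, 0.2], [0, 0, 0, 0, 0, 0, 0.2], [0, 0, 0, 0, 0, 0, 0.2], [0, 0, 0, 0, 0, 0, 0.2], [-0.01, -0.0026, 0.0386, 0, 0, 0, 0.2], [-0.02, -0.005, 0.077, 0, 0, 0, 0.2], [-0.03, -0.0078, 0.116, 0, 0, 0, 0.2], [-0.04, -0.01, 0.154, 0, 0, 0, 0.2], [0, 0, 0, 0, 0, 0, 0.2], [0, 0, 0, 0, 0, 0, 0.2]]

```text
time_s: 22.2
eef_pos: [0.5133, 0.0522, 0.1711]
eef_rot: [0.131, -0.125, 0.983, 0.017]
ft_force: [0.3, -0.1, 0.1]
width: 0.0524
gripper_force: 0.0
```

```bash
python3 - <<'E'
from plan import *
s,Q=quat_obs(); print(s['time_s'],s['eef_pos'],s['width'],s['ft_force'])
c=cam("wrist"); im=viewer.read_camera("wrist"); im2=viewer.read_camera("scene")
W=lambda P:proj(c,ORG+RR.apply(np.array(P)/1e3)).round(1).tolist()
print("expected seated: top near",W([[-26,-17,59],[-26,17,59]]),"step",W([[-40,-17,31],[-40,17,31]]),"tab",W([[-48,0,-8]]))
cv2.imwrite("pics/w6.png",np.hstack([cv2.resize(im[100:250,220:420],(400,300),interpolation=cv2.INTER_CUBIC),cv2.resize(im2[180:240,280:360],(400,300),interpolation=cv2.INTER_CUBIC)]))
E
```

```text
22.2 [0.51330881 0.05221609 0.17107027] 0.05235813045907045 [ 0.30795318 -0.10764376  0.05731017]
expected seated: top near [[292.9, 175.2], [339.8, 175.2]] step [[295.1, 151.4], [337.8, 151.4]] tab [[316.6, 137.6]]
```

View pics/w6.png

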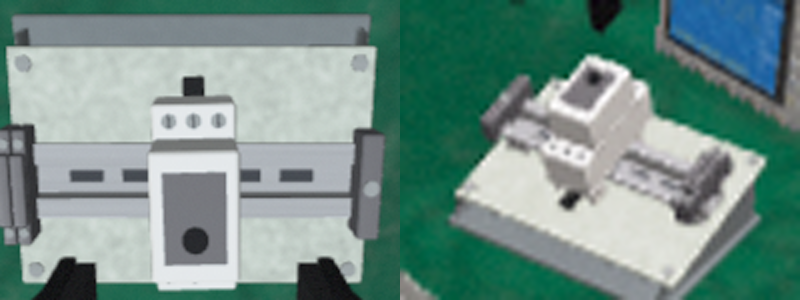

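The final view shows the module seated squarely on the middle of the rail: tab at (193,77), top near edge at v≈151 (both crop pixels), within 1 px of the seated prediction. The gripper is clear of it, so I'm handing in.

```bash
python3 -c "
from station import robot
print(robot.close_job())"
```

```text
the job is handed in; nothing more can be done
None
```

The white module is mounted on the middle of the rail, hooked, clipped in and released, and I've handed the job in at about 22 s; the wrist force readings I took stayed under 10 N, I saw no contact with the bystanders, and no verdict came back.

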